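# Close the tea box: tuck the lid under the lip and swing it down

## Robot

A 7-joint arm with a two-finger parallel gripper is mounted at the origin on a cart in front of the work surface, level with it; the furniture and walls round the work are solid. World frame = base frame: x ahead of the robot, y to its left, z up, the work surface at z = 0. Lengths are in m, angles in rad, forces in N, time in s.
With the tool pointing down it reaches from about 0.4 to 0.875 m from the base axis. Payload 6.5 kg.
Tool frame: the origin (TCP) lies on the centre line of the jaws, within the pads' length; the fingertips stand 25 mm ahead of it and the grasp point (between the pads) lies 6 mm ahead of it (manip.tips_ahead is the distance from the TCP to the fingertips, in m); z points along the fingers, y is the direction in which the jaws open and shut (so a half turn about z gives the same grasp; the last joint's range is limited). The gripper opens to 88 mm and grips with 3 to 60 N. Pads are 18 mm wide; open, the fingers measure 123 mm over their backs; the gripper's body (75 mm by 187 mm) begins 45 mm behind the grasp point.
Start: joints at [-1.185, 0.536, -0.004, 1.538, 0.003, 1.067, -0.071], TCP at [0.284, 0.585, 0.264] pointing down, gripper open.
Joint ranges: [-2.7, 2.7], [-0.37, 2.16], [-1.27, 1.26], [0.24, 2.4], [-1.31, 4.45], [0.19, 1.91], [-2.76, 2.76]. Speed limits (rad/s): [2.39, 2.39, 3.14, 3.14, 3.14, 3.14, 3.14].

## Interface

Orientations are given as a unit quaternion [w, x, y, z].
In Python, from plant import manip gives the robot as it stands. The module is installed in compiled form; this text tells all that it offers.
- The arm moves only by the tool arm_command, never from a script. Its arguments are lists of equal length, an entry for each row: "offset": the shift along the tool's x, y, z in units of 200 mm (1.0 is 200 mm), a list of three; "dr": the turn, a rotation vector about the tool's x, y, z in units of pi rad (1.0 is pi rad), a list of three. In form: {"offset": [[x, y, z], ...], "dr": [[ax, ay, az], ...]}. A call has 1 to 8 rows; each row is the pose to reach, as a shift and turn from the pose measured when the call began, along the tool's axes at that moment, turning the shorter way round; what a row does not reach only later rows make up. A row lasts 1/8 s, in which the tool goes at most 62.5 mm and 10.7 degrees, less where a joint would pass 70% of its speed; a pose out of reach is approached as far as the arm can. A call with a number of a shift or a turn outside -1 to 1 is refused whole. A call with a gripper value outside its range is refused whole. "gripper" is the opening in per cent of the stroke, from 0 (shut) to 100 (fully open), set as the call begins (left out, the last holds). The fingers move at their own pace and stop on an object; "newtons" is the grip in N (left out, the last holds). Time passes only in rows, so rows that repeat a pose let the fingers close. It gives the time, the measured TCP pose, the force and the opening at its end, in the units of the state.
- manip.observe(): the state, without advancing time (a new reading comes with each control period).
- manip.capture(name): name is "scene" or "top" or "wrist"; returns the picture (420x560x3 uint8, blue, green, red); there is no depth.
- manip.camera_model(name): a dict with "mtx" (3x3 intrinsics, pixels), "rvec" (rotation vector, rad) and "tvec" (3), from world to camera coordinates, as OpenCV has them. Camera axes: x right, y down, z forward; pixel columns grow to the right and rows downward; lengths in m; the calibration is good to about 2 mm. A picture is of the moment at which its call begins: read the wrist's pose just before it. camera_model takes no time and is no camera call; for the wrist camera it gives the pose at the moment of the call.
- manip.job_done(): hands the job in, once; it reports no verdict.
The state is a dict: "clock": time; "joint_positions": joint angles; "qd": joint speeds; "effort": joint torques, N m; "ee_pos": TCP position; "tool_rot": TCP orientation; "wrist_force": force on the tool from outside, world axes, zero at the start; "ft_torque": the same for the moment, N m; "grip_width": finger opening in m.
Only numpy, scipy, OpenCV 4.12 (cv2) and the standard library are available. Lean on these libraries where they do the work, as an engineer would, in place of code of your own. Each camera call takes 0.05 s, during which the arm holds its last target. There are 200 camera calls.

## Task

Close the wooden tea box with the longer of the two loose wooden lids. Tuck one short edge of the lid under the lip at the end of the box, then lower the other end, without letting it drop, until the lid lies flat on the box between the lip's end wall and the two corner posts, square with the box, and let go. Leave the shorter lid where it lies.

Things in the scene. Friction and masses are not known exactly. Their poses are not given: they have to be found in the camera images.
- tea_box: Open wooden box of tea sachets, fixed on the worktop, 216 mm long (x), 100 wide (y); origin: centre of underside, z up. Wall tops at z = 40 are the lid's seat. Ends: at +x a wall (inner face x = 100) with a lip over the seat; at -x two corner posts (inner faces x = -100, tops z = 68). The 180 long lid lies between them with 20 play; nothing guides it sideways.
- box_lip (a point): Middle of the free edge of the box's lip, on its underside: x = 66, y = 0, z = 64 mm in the box's frame. The lip is 7 thick and reaches 34 from the end wall, 24 above the seat. The lid cannot pass level over the posts and under it: the lid goes in with its lip end lower, sloping some 12 to 18 degrees. Axes as the box's.
- long_lid: The lid that fits: loose wooden board 180 (x) x 100 (y) x 7 mm thick, about 0.14 kg, lying flat on the worktop. Origin: centre of underside, z up. In the middle of its top an upright flat-sided grip bar runs across it (along y): 12 thick (x), 60 long, from z = 7 to z = 37. Both ends are alike; either may go under the lip.
- short_lid: The lid of another box, to be left alone: same make, width, thickness and grip bar, but only 120 mm long (x). Origin: centre of underside.
- lid_end_a (a point): Middle of the longer lid's short edge at its own +x end, on the underside (x = +90, z = 0 mm in the lid's frame).
- lid_end_b (a point): The same at the longer lid's -x end (x = -90, z = 0 mm).

How it is judged:
By the outcome, as a careful person would: the job done as asked, in the order asked, and still so for the second after the job is handed in, with the robot touching nothing.
It also fails if it takes over 45 s, if anything falls off the work surface, if the arm or the gripper's body presses on something with over 40 N, if the wrist force passes 120 N, or if a joint passes its speed limit or range.

## Working session

There is one attempt and no reset: what is moved stays moved. The work goes in short steps, Python scripts to look and compute and a tool call to move; the robot and the scene stay as the last step left them, time stands still between calls to the robot, and variables do not carry over. Pictures are saved under pics/ and viewed, about 8 in all and at most 12, crops included, and the job is handed in when it is done.

Besides the shell and the picture viewer there is one more tool, called after "Request:" as name(argument=value, ...), one argument or row to a line, values as JSON. arm_command: Moves the arm, as the interface text tells. Its arguments: {"type":"object","properties":{"offset":{"type":"array","items":{"type":"array","items":{"type":"number","minimum":-1,"maximum":1}}},"dr":{"type":"array","items":{"type":"array","items":{"type":"number","minimum":-1,"maximum":1}}},"gripper":{"type":"number"},"newtons":{"type":"number"}},"required":["offset","dr"]}

```bash
mkdir -p pics
python3 - <<'E'
from plant import manip
import cv2
for n in("scene","top"):
    cv2.imwrite(f"pics/{n}1.png",manip.capture(n)); print(n,manip.camera_model(n))
print(manip.observe())
E
```

```text
scene {'mtx': array([[449.46073016,   0.        , 280.80539987],
       [  0.        , 449.46073016, 212.52059427],
       [  0.        ,   0.        ,   1.        ]]), 'rvec': array([ 1.97440098, -0.54832866,  0.30414358]), 'tvec': array([-0.3284544 ,  0.27297525,  0.53324514])}
top {'mtx': array([[404.67697116,   0.        , 281.08153436],
       [  0.        , 404.67697116, 213.02628996],
       [  0.        ,   0.        ,   1.        ]]), 'rvec': array([ 2.15602868, -2.13246268,  0.1338004 ]), 'tvec': array([0.20874289, 0.48117437, 0.99912037])}
{'clock': 0.1, 'joint_positions': array([-1.18518029,  0.53710244, -0.00447263,  1.53872181,  0.00256432,
        1.06730618, -0.07121379]), 'qd': array([-0.00040286, -0.00135861, -0.00081329, -0.00164575,  0.00032174,
       -0.00058072, -0.00078967]), 'effort': array([ 2.58033899e-03, -5.72082603e+01,  9.93975252e-01, -2.52229661e+01,
       -5.61570050e-02,  1.35201408e-02,  3.39677786e-05]), 'ee_pos': array([0.28355422, 0.58433849, 0.262939  ]), 'tool_rot': array([-1.39834979e-04,  2.23957324e-01,  9.74598651e-01, -7.53419263e-04]), 'wrist_force': array([-0.88057235,  0.03796071, -0.67240065]), 'ft_torque': array([-0.02307738,  0.01960678,  0.03384664]), 'grip_width': 0.08851533040099256}
```

View pics/top1.png

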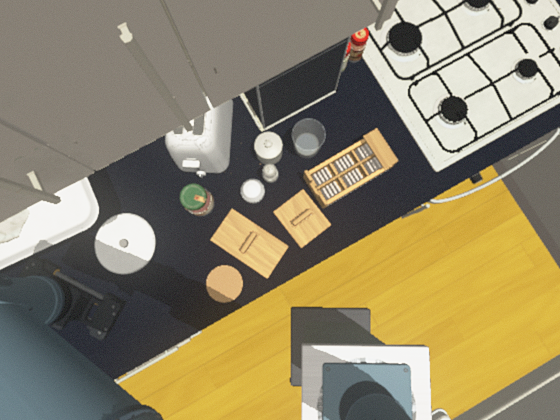

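View pics/scene1.png

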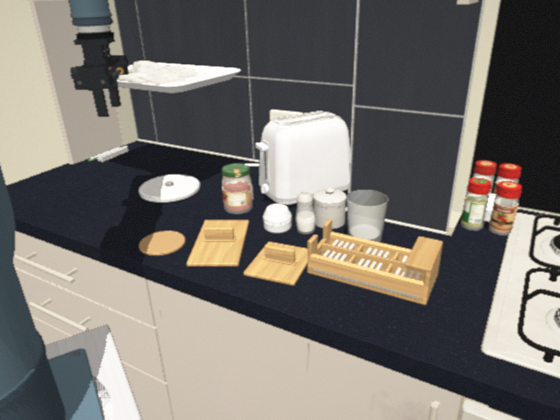

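The top view shows the long lid at about (250,243), the short lid at (302,218) and the box at (350,168) with its lip end at the right (380,150). I'll zoom in.

```bash
cat > h.py <<'E'
import numpy as np, cv2
from plant import manip
from scipy.spatial.transform import Rotation as R
def cam(n):
    c=manip.camera_model(n); return c["mtx"],cv2.Rodrigues(c["rvec"])[0],np.array(c["tvec"]).ravel()
def back(n,uv,z,c=None):
    K,Rm,t=c or cam(n); o=-Rm.T@t
    d=(Rm.T@np.linalg.inv(K)@np.c_[np.atleast_2d(uv),np.ones(len(np.atleast_2d(uv)))].T).T
    return o+d*((z-o[2])/d[:,2])[:,None]
def proj(n,X,c=None):
    K,Rm,t=c or cam(n); return cv2.projectPoints(np.array(X,float),cv2.Rodrigues(Rm)[0],t,K,None)[0][:,0]
def tool():
    s=manip.observe(); q=s["tool_rot"]; return s["ee_pos"],R.from_quat([q[1],q[2],q[3],q[0]])
def cmd(p,Rt):
    "offset and dr to reach p,Rt from now"
    p0,R0=tool(); return np.round(R0.inv().apply(np.array(p)-p0)/.2,4),np.round((R0.inv()*Rt).as_rotvec()/np.pi,4)
E
python3 - <<'E'
from h import *
im=cv2.imread("pics/top1.png")[120:285,200:410]
cv2.imwrite("pics/crop1.png",cv2.resize(im,None,fx=3.6,fy=3.6,interpolation=cv2.INTER_CUBIC))
K,Rm,t=cam("top");print(-Rm.T@t)
print(back("top",[(250,243),(302,218),(305,190),(395,150)],0.007))
E
```

```text
[0.33737113 0.20005202 1.05806606]
[[ 0.40320739  0.2942153   0.007     ]
 [ 0.47005695  0.15951004  0.007     ]
 [ 0.54466789  0.1519445   0.007     ]
 [ 0.6556388  -0.08784358  0.007     ]]
```

View pics/crop1.png

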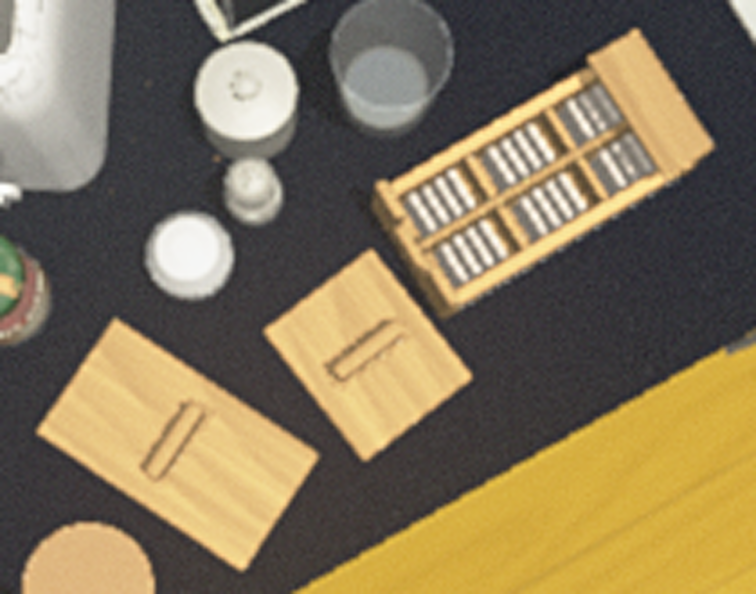

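```bash
cat >> h.py <<'E'
from scipy.optimize import least_squares
def fit(n,obj,uv,x0,c=None):
    c=c or cam(n); obj=np.array(obj,float)
    f=lambda p:np.c_[obj[:,:2]@np.array([[np.cos(p[2]),np.sin(p[2])],[-np.sin(p[2]),np.cos(p[2])]])+p[:2],obj[:,2]]
    r=least_squares(lambda p:(proj(n,f(p),c)-uv).ravel(),x0,x_scale=[.01,.01,.05]); return r.x,r.fun.reshape(-1,2).round(1)
E
python3 - <<'E'
from h import *
F=lambda a:(np.array(a,float)+.5)/3.6-.5+np.array([200,120])
L=[(.09,.05,.007),(.09,-.05,.007),(-.09,-.05,.007),(-.09,.05,.007)]
p,r=fit("top",L,F([(318,457),(243,570),(38,432),(116,319)]),[.4,.29,-2]); print("lid",p,np.degrees(p[2]),r.tolist())
B=[(.108,.05,.071),(.108,-.05,.071),(.066,.05,.071),(.066,-.05,.071)]
p,r=fit("top",B,F([(637,30),(713,148),(589,60),(665,178)]),[.6,.03,-1]); print("lip",p,np.degrees(p[2]),r.tolist())
B=[(.108,.05,.071),(.108,-.05,.071),(-.108,.05,.068),(-.108,-.05,.068)]
p,r=fit("top",B,F([(637,30),(713,148),(376,184),(440,290)]),[.6,.03,-1]); print("box",p,np.degrees(p[2]),r.tolist())
S=[(.06,.05,.007),(.06,-.05,.007),(-.06,-.05,.007),(-.06,.05,.007)]
p,r=fit("top",S,F([(471,377),(366,460),(264,330),(373,250)]),[.5,.15,-2]); print("short",p,np.degrees(p[2]),r.tolist())
E
```

```text
lid [ 0.40349815  0.29647071 -2.1503591 ] -123.20650078175291 [[0.7, -0.4], [-0.2, 0.6], [-0.4, -0.1], [-0.1, -0.2]]
lip [ 0.59479212  0.040366   -1.02358518] -58.64711078718395 [[0.2, -0.1], [0.6, 0.1], [-0.6, -0.2], [-0.2, 0.2]]
box [ 0.59785354  0.0421118  -1.04816281] -60.05530550931795 [[0.4, -0.7], [0.1, 0.1], [-1.4, -2.2], [0.9, 2.7]]
short [ 0.47038248  0.15961728 -2.47775409] -141.96485194775207 [[0.7, 0.1], [-0.4, 0.4], [-0.1, 0.1], [-0.2, -0.5]]
```

```bash
cat >> h.py <<'E'
def RT(yaw,tilt=0):
    "tool down, jaws (tool y) along yaw (deg); tilt>0 lowers the +y side"
    a=np.radians(yaw); y=np.array([np.cos(a),np.sin(a),0]); z=np.array([0,0,-1.]); x=np.cross(y,z)
    M=R.from_matrix(np.c_[x,y,z])
    ax=np.cross(y,z)  # turning y toward down
    return R.from_rotvec(ax*np.radians(tilt))*M
E
python3 - <<'E'
from h import *
print(cmd([.4035,.2965,.20],RT(56.8)), RT(0,15).as_matrix().round(2))
E
```

```text
(array([-1.1678, -1.0325,  0.3164]), array([-0.0005,  0.0001,  0.0406])) [[ 0.    0.97 -0.26]
 [ 1.    0.    0.  ]
 [ 0.   -0.26 -0.97]]
```

Request:
arm_command(
  offset=[
    [-0.25, -0.22, 0.0],
    [-0.5, -0.44, 0.0],
    [-0.75, -0.66, 0.1],
    [-0.95, -0.84, 0.2],
    [-0.95, -0.84, 0.2],
  ],
  dr=[
    [0, 0, 0.01],
    [0, 0, 0.02],
    [0, 0, 0.03],
    [0, 0, 0.04],
    [0, 0, 0.04],
  ],
)

```text
clock: 0.72
ee_pos: [0.3823, 0.345, 0.2218]
tool_rot: [-0.0, 0.288, 0.958, -0.003]
wrist_force: [-1.4, 0.3, 0.2]
grip_width: 0.088
```

Run:
```python
from h import *
print(cmd([.4035,.2965,.20],RT(56.8)))
```

```text
(array([-0.2218, -0.1432,  0.1103]), array([-0.0019,  0.0004, -0.0015]))
```

Request:
arm_command(
  offset=[
    [-0.15, -0.1, 0.06],
    [-0.222, -0.143, 0.11],
    [-0.222, -0.143, 0.11],
  ],
  dr=[
    [0, 0, 0],
    [0, 0, -0.002],
    [0, 0, -0.002],
  ],
)

```text
clock: 1.1
ee_pos: [0.4035, 0.296, 0.1996]
tool_rot: [-0.001, 0.286, 0.958, -0.004]
wrist_force: [-1.1, 0.1, -0.6]
grip_width: 0.0883
```

Run:
```python
from h import *
print(tool()[0])
c=cam("wrist"); im=manip.capture("wrist"); cv2.imwrite("pics/w1.png",im)
np.savez("w1.npz",K=c[0],R=c[1],t=c[2])
f=lambda o,x,y,a:[(x+p[0]*np.cos(a)-p[1]*np.sin(a),y+p[0]*np.sin(a)+p[1]*np.cos(a),p[2]) for p in o]
B=[(.006,.03,.037),(.006,-.03,.037),(-.006,-.03,.037),(-.006,.03,.037)]
L=[(.09,.05,.007),(.09,-.05,.007),(-.09,-.05,.007),(-.09,.05,.007)]
print(proj("wrist",f(B+L,.4035,.2965,-2.1504),c).round(0).tolist())
```

```text
[0.40350509 0.29597309 0.19959281]
[[275.0, 225.0], [275.0, 154.0], [290.0, 154.0], [289.0, 225.0], [186.0, 234.0], [177.0, 125.0], [388.0, 125.0], [379.0, 234.0]]
```

View pics/w1.png

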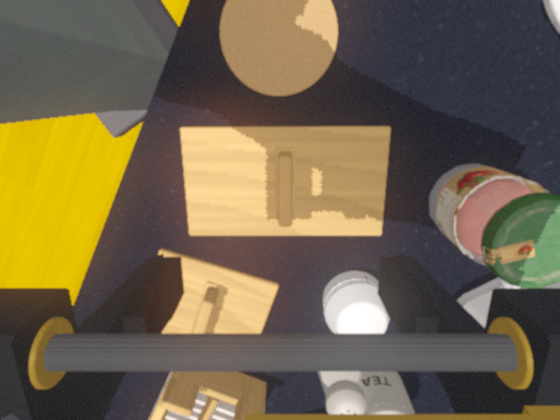

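Lid corners are at (181,127), (389,126), (382,236) and (189,236), about 2 px from the prediction. I'll refine the pose.

Run:
```python
from h import *
d=np.load("w1.npz");c=(d["K"],d["R"],d["t"])
L=[(.09,.05,.007),(.09,-.05,.007),(-.09,-.05,.007),(-.09,.05,.007)]
p,r=fit("wrist",L,np.array([(189,236),(181,127),(389,126),(382,236)],float),[.4035,.2965,-2.15],c)
y=np.degrees(p[2])+180;print(p,y,r.tolist())
# grasp: tips at 9.5mm
print(cmd([p[0],p[1],.06],RT(y)),cmd([p[0],p[1],.0095+manip.tips_ahead],RT(y)),manip.tips_ahead)
```

```text
[ 0.40626523  0.29756217 -2.14414536] 57.14952037480526 [[0.1, -0.0], [-1.5, 0.3], [1.8, 0.3], [-0.5, -0.5]]
(array([-0.0115,  0.0133,  0.7003]), array([-0.0019,  0.0002, -0.0014])) (array([-0.0114,  0.0141,  0.8278]), array([-0.0019,  0.0002, -0.0014])) 0.025
```

Request:
arm_command(
  offset=[
    [-0.0115, 0.0135, 0.25],
    [-0.0115, 0.0135, 0.5],
    [-0.0115, 0.0135, 0.7],
    [-0.0115, 0.0135, 0.8],
    [-0.0115, 0.014, 0.828],
    [-0.0115, 0.014, 0.828],
  ],
  dr=[
    [0, 0, 0],
    [-0.002, 0, -0.0014],
    [-0.002, 0, -0.0014],
    [-0.002, 0, -0.0014],
    [-0.002, 0, -0.0014],
    [-0.002, 0, -0.0014],
  ],
)

```text
clock: 1.9
ee_pos: [0.4063, 0.2988, 0.0349]
tool_rot: [0.0, 0.282, 0.959, 0.001]
wrist_force: [-0.1, 0.6, 0.8]
grip_width: 0.0881
```

Request:
arm_command(
  offset=[
    [0, 0, 0],
    [0, 0, 0],
    [0, 0, 0],
    [0, 0, 0],
    [0, 0, 0],
    [0, 0, 0],
  ],
  dr=[
    [0, 0, 0],
    [0, 0, 0],
    [0, 0, 0],
    [0, 0, 0],
    [0, 0, 0],
    [0, 0, 0],
  ],
  gripper=0,
  newtons=30,
)

```text
clock: 2.65
ee_pos: [0.4063, 0.2988, 0.0349]
tool_rot: [0.0, 0.282, 0.959, 0.001]
wrist_force: [-1.0, 0.4, 0.6]
grip_width: 0.0302
```

Request:
arm_command(
  offset=[
    [0, 0, 0],
    [0, 0, 0],
    [0, 0, 0],
    [0, 0, 0],
  ],
  dr=[
    [0, 0, 0],
    [0, 0, 0],
    [0, 0, 0],
    [0, 0, 0],
  ],
)

```text
clock: 3.15
ee_pos: [0.4062, 0.2987, 0.0349]
tool_rot: [0.0, 0.282, 0.959, 0.001]
wrist_force: [-0.3, -0.4, 1.0]
grip_width: 0.0119
```

Request:
arm_command(
  offset=[
    [0, 0, -0.1],
    [0, 0, -0.3],
    [0, 0, -0.55],
    [0, 0, -0.8],
    [0, 0, -1.0],
    [0, 0, -1.0],
  ],
  dr=[
    [0, 0, 0],
    [0, 0, 0],
    [0, 0, 0],
    [0, 0, 0],
    [0, 0, 0],
    [0, 0, 0],
  ],
)

```text
clock: 3.9
ee_pos: [0.4074, 0.2997, 0.2377]
tool_rot: [0.002, 0.282, 0.959, 0.003]
wrist_force: [0.1, 0.6, -1.6]
grip_width: 0.0119
```

Run:
```python
from h import *
print(cmd([.495,-.02,.26],RT(-59)))
```

```text
(array([-1.2341, -1.1059, -0.1172]), array([ 0.0021, -0.0019,  0.6456]))
```

Request:
arm_command(
  offset=[
    [-0.1, -0.09, -0.02],
    [-0.22, -0.2, -0.05],
    [-0.34, -0.31, -0.1],
    [-0.47, -0.42, -0.11],
    [-0.6, -0.54, -0.11],
    [-0.73, -0.65, -0.11],
    [-0.86, -0.77, -0.11],
    [-0.97, -0.87, -0.11],
  ],
  dr=[
    [0, 0, 0.05],
    [0, 0, 0.1],
    [0, 0, 0.155],
    [0, 0, 0.21],
    [0, 0, 0.265],
    [0, 0, 0.32],
    [0, 0, 0.375],
    [0, 0, 0.43],
  ],
)

```text
clock: 4.9
ee_pos: [0.4755, 0.0467, 0.2574]
tool_rot: [-0.001, 0.822, 0.57, 0.003]
wrist_force: [0.5, -0.6, -1.1]
grip_width: 0.0119
```

Run:
```python
from h import *
print(cmd([.495,-.02,.26],RT(-59)))
```

```text
(array([-0.2781,  0.2083, -0.0139]), array([ 1.000e-04, -1.700e-03,  2.136e-01]))
```

Request:
arm_command(
  offset=[
    [-0.07, 0.05, 0],
    [-0.14, 0.1, 0],
    [-0.21, 0.15, -0.01],
    [-0.278, 0.208, -0.014],
    [-0.278, 0.208, -0.014],
    [-0.278, 0.208, -0.014],
  ],
  dr=[
    [0, 0, 0.055],
    [0, 0, 0.11],
    [0, 0, 0.165],
    [0, 0, 0.2136],
    [0, -0.0017, 0.2136],
    [0, -0.0017, 0.2136],
  ],
)

```text
clock: 5.65
ee_pos: [0.4943, -0.0191, 0.2592]
tool_rot: [0.0, 0.963, 0.269, -0.001]
wrist_force: [-0.0, 0.1, -2.6]
grip_width: 0.0113
```

Run:
```python
from h import *
print(tool()[0],tool()[1].as_matrix().round(3).tolist(),manip.observe()["joint_positions"])
c=cam("wrist"); im=manip.capture("wrist"); cv2.imwrite("pics/w2.png",cv2.resize(im,None,fx=1.4,fy=1.4,interpolation=cv2.INTER_CUBIC))
np.savez("w2.npz",K=c[0],R=c[1],t=c[2])
```

```text
[ 0.49431847 -0.01913325  0.25916861] [[0.855, 0.518, -0.002], [0.518, -0.855, -0.0], [-0.002, -0.0, -1.0]] [-0.56545329  0.31610966  0.6246808   1.97262706 -0.22914392  0.9240551
 -0.85072054]
```

View pics/w2.png

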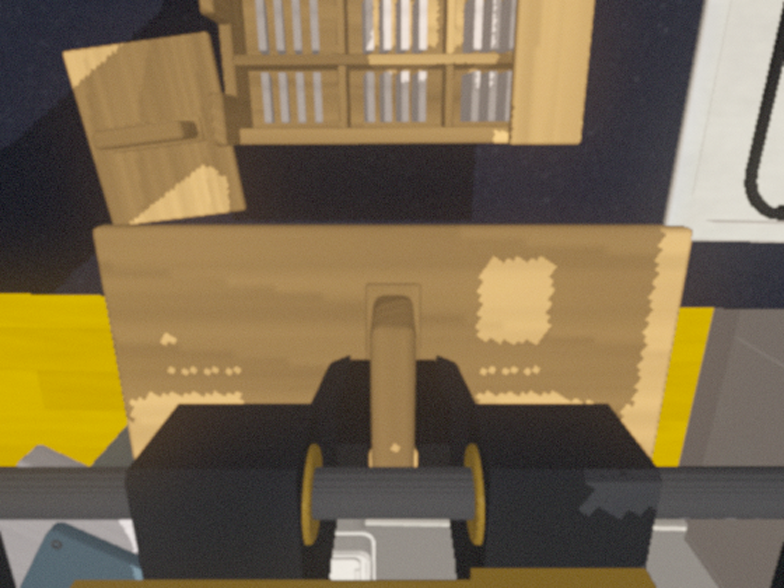

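Run:
```python
from h import *
d=np.load("w2.npz");c=(d["K"],d["R"],d["t"])
print("cam",-c[1].T@c[2])
uv=lambda a:(np.array(a,float)+.5)/1.4-.5
p,r=fit("wrist",[(.066,-.05,.071),(.108,-.05,.071)],uv([(510,143),(582,143)]),[.596,.04,-1.03],c)
print(p,np.degrees(p[2]),r.tolist())
im=cv2.imread("pics/w2.png"); im=cv2.resize(im[0:170,150:650],None,fx=1.6,fy=1.6,interpolation=cv2.INTER_CUBIC)
W=[(.066,-.05,.071),(.108,-.05,.071),(.108,.05,.071),(.066,.05,.071)]
seat=[(-.108,-.05,.04),(.066,-.05,.04)]
post=[(-.108,-.05,.068),(-.1,-.05,.068),(-.1,.05,.068),(-.108,.05,.068)]
def draw(p,col):
    a=p[2]
    for o in (W,seat,post):
        X=[(p[0]+q[0]*np.cos(a)-q[1]*np.sin(a),p[1]+q[0]*np.sin(a)+q[1]*np.cos(a),q[2]) for q in o]
        z=((proj("wrist",X,c)+.5)*1.4-np.array([150,0]))*1.6
        cv2.polylines(im,[z.round().astype(int)],True,col,1)
draw(p,(0,0,255)); draw([.5948,.0404,-1.0236],(0,255,0))
cv2.imwrite("pics/ov.png",im)
```

```text
cam [0.56281484 0.02129826 0.38179588]
[ 0.59890966  0.03996528 -1.02501735] -58.72916785060837 [[0.2, 0.0], [-0.2, -0.0]]
```

View pics/ov.png

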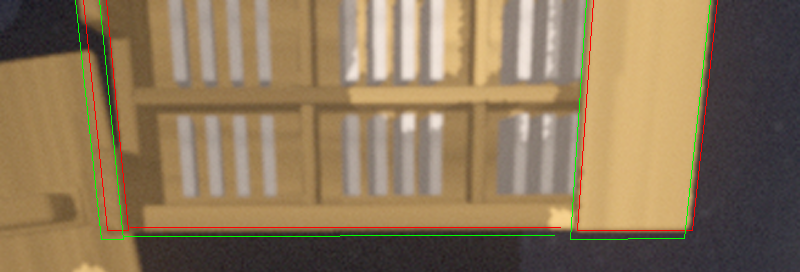

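The red model fit matches the box edges: lip corners at (578,230) and (692,230), near wall edge at row 228. Next I plan the insertion in the box frame.

```bash
cat >> h.py <<'E'
BOX=np.array([.5989,.0400]); YAW=-58.75
def pose(cx,e0,tilt,h=.0349):
    "TCP pose for lid centre at box x cx and lip-end underside at height e0 (mm)"
    t=np.radians(tilt); Rt=RT(YAW,tilt); a=np.radians(YAW)
    C=np.r_[BOX+cx/1e3*np.array([np.cos(a),np.sin(a)]),(e0+90*np.sin(t))/1e3]
    return C-h*Rt.as_matrix()[:,2],Rt
def go(*a): p,Rt=pose(*a); print(a,p.round(4),*[v.tolist() for v in cmd(p,Rt)])
def where():
    p,Rt=tool(); M=Rt.as_matrix(); a=np.radians(YAW); C=p+.0349*M[:,2]; d=C[:2]-BOX
    e=C+.09*M[:,1]
    print("cx,cy,e0,tilt,yaw",(1e3*d@[np.cos(a),np.sin(a)]).round(1),(1e3*d@[-np.sin(a),np.cos(a)]).round(1),(e[2]*1e3).round(1),np.degrees(np.arcsin(-M[2,1])).round(2),np.degrees(np.arctan2(M[1,1],M[0,1])).round(2), "roll",np.degrees(np.arcsin(M[2,0])).round(2),manip.observe()["wrist_force"].round(1),manip.observe()["grip_width"].round(4))
E
python3 -c "
from h import *
where();go(-32,130,14);go(-32,44,14)"
```

```text
Traceback (most recent call last):
  File "h.py", line 38, in where
    print("cx,cy,e0,tilt,yaw",(1e3*d@[np.cos(a),np.sin(a)]).round(1),(1e3*d@[-np.sin(a),np.cos(a)]).round(1),(e[2]*1e3).round(1),np.degrees(np.arcsin(-M[2,1])).round(2),np.degrees(np.arctan2(M[1,1],M[0,1])).round(2), "roll",np.degrees(np.arcsin(M[2,0])).round(2),manip.observe()["wrist_force"].round(1),manip.observe()["grip_width"].round(4))
                                                                                                                                                                                                                                                                                                               ^^^^^^^^^^^^^^^^^^^^^^^^^^^^^^^^^^^
AttributeError: 'float' object has no attribute 'round'
```

```bash
sed -i 's/manip.observe()\["grip_width"\].round(4)/round(manip.observe()["grip_width"],4)/' h.py
python3 -c "
from h import *
where();go(-32,130,14);go(-32,44,14)"
```

```text
cx,cy,e0,tilt,yaw -3.8 -120.0 224.4 0.03 -58.79 roll -0.07 [-0.2  0.8 -0.8] 0.0118
(-32, 130, 14) [0.5867 0.0601 0.1856] [0.6001, -0.0992, 0.3679] [0.0776, 0.0003, -0.0003]
(-32, 44, 14) [0.5867 0.0601 0.0996] [0.6006, -0.099, 0.7979] [0.0776, 0.0003, -0.0003]
```

Request:
arm_command(
  offset=[
    [0.1, -0.02, 0.02],
    [0.25, -0.04, 0.05],
    [0.4, -0.07, 0.1],
    [0.52, -0.09, 0.2],
    [0.6, -0.099, 0.3],
    [0.6, -0.099, 0.367],
    [0.6, -0.099, 0.367],
  ],
  dr=[
    [0.01, 0, 0],
    [0.025, 0, 0],
    [0.04, 0, 0],
    [0.055, 0, 0],
    [0.07, 0, 0],
    [0.0776, 0, 0],
    [0.0776, 0, 0],
  ],
)

```text
clock: 6.58
ee_pos: [0.5854, 0.0593, 0.1847]
tool_rot: [-0.117, 0.956, 0.267, -0.035]
wrist_force: [-0.0, -0.3, -0.1]
grip_width: 0.0115
```

```bash
python3 -c "
from h import *
where();go(-32,44,14);go(4,44,14)
cv2.imwrite('pics/s2.png',cv2.resize(manip.capture('scene')[140:350,220:500],None,fx=2.8,fy=2.8,interpolation=cv2.INTER_CUBIC))"
```

```text
cx,cy,e0,tilt,yaw -32.0 -1.6 129.0 14.03 -58.86 roll -0.22 [-0.  -0.3 -0.1] 0.0115
(-32, 44, 14) [0.5867 0.0601 0.0996] [0.0091, 0.1029, 0.4127] [-0.0002, 0.0011, -0.0006]
(4, 44, 14) [0.6054 0.0294 0.0996] [0.0093, 0.2776, 0.369] [-0.0002, 0.0011, -0.0006]
```

View pics/s2.png

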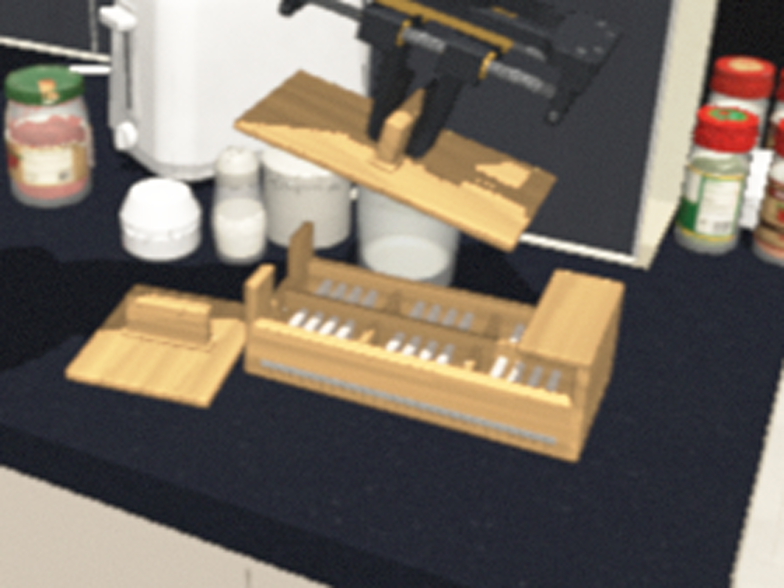

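The lid hangs over the box with its lip end, lower right (515,245), sloping down toward the lip. I'll check the glass clearance numerically before descending.

```bash
python3 -c "
from h import *
F=lambda a:(np.array(a,float)+.5)/3.6-.5+np.array([200,120])
a=np.radians(YAW)
for z,pts in((0,[(388,135),(435,95),(430,120)]),(.1,[(391,109),(452,55),(435,92)])):
    d=back('top',F(pts),z)[:,:2]-BOX
    print(z,(d@np.array([[np.cos(a),-np.sin(a)],[np.sin(a),np.cos(a)]])*1e3).round(0).tolist())"
```

```text
0 [[-71.0, 86.0], [-25.0, 95.0], [-38.0, 80.0]]
0.1 [[-79.0, 79.0], [-24.0, 91.0], [-47.0, 74.0]]
```

Request:
arm_command(
  offset=[
    [0.005, 0.02, 0.08],
    [0.009, 0.04, 0.17],
    [0.009, 0.065, 0.27],
    [0.009, 0.09, 0.35],
    [0.009, 0.103, 0.4],
    [0.009, 0.103, 0.413],
    [0.009, 0.103, 0.413],
  ],
  dr=[
    [0, 0.001, 0],
    [0, 0.001, 0],
    [0, 0.001, 0],
    [0, 0.001, 0],
    [0, 0.001, 0],
    [0, 0.001, -0.0006],
    [0, 0.001, -0.0006],
  ],
)

```text
clock: 7.5
ee_pos: [0.5876, 0.0603, 0.1008]
tool_rot: [-0.117, 0.956, 0.267, -0.032]
wrist_force: [0.2, 1.0, -0.4]
grip_width: 0.0117
```

```bash
python3 -c "
from h import *
where();go(-14,44,14);go(4,43.5,14)
cv2.imwrite('pics/s3.png',cv2.resize(manip.capture('scene')[180:320,290:460],None,fx=4.2,fy=4.2,interpolation=cv2.INTER_CUBIC))"
```

```text
cx,cy,e0,tilt,yaw -31.7 0.9 45.2 13.98 -58.72 roll 0.1 [ 0.2  1.  -0.4] 0.0117
(-14, 44, 14) [0.596  0.0448 0.0996] [-0.0044, 0.0872, -0.0158] [0.0001, -0.0005, 0.0002]
(4, 43.5, 14) [0.6054 0.0294 0.0991] [-0.0044, 0.1751, -0.0352] [0.0001, -0.0005, 0.0002]
```

View pics/s3.png

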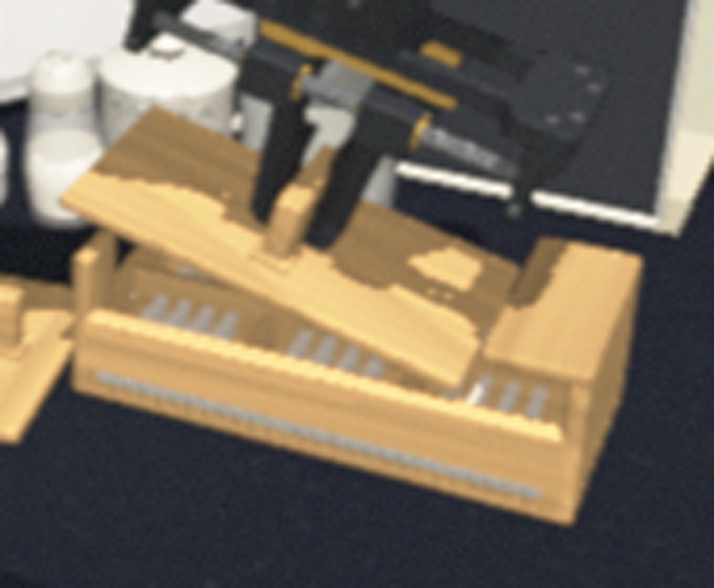

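The lid's lower end (460,380) is just short of the lip edge (487,360) and below it, with the tail clear over the posts. Now I slide it in.

Request:
arm_command(
  offset=[
    [-0.002, 0.02, -0.004],
    [-0.0044, 0.05, -0.01],
    [-0.0044, 0.08, -0.016],
    [-0.0044, 0.11, -0.022],
    [-0.0044, 0.14, -0.028],
    [-0.0044, 0.165, -0.033],
    [-0.0044, 0.175, -0.035],
    [-0.0044, 0.175, -0.035],
  ],
  dr=[
    [0, -0.0005, 0],
    [0, -0.0005, 0],
    [0, -0.0005, 0],
    [0, -0.0005, 0],
    [0, -0.0005, 0],
    [0, -0.0005, 0],
    [0, -0.0005, 0],
    [0, -0.0005, 0],
  ],
)

```text
clock: 8.55
ee_pos: [0.6055, 0.0293, 0.0994]
tool_rot: [-0.117, 0.956, 0.268, -0.033]
wrist_force: [0.1, 0.3, -0.5]
grip_width: 0.012
```

```bash
python3 -c "
from h import *
where();go(4,40.5,14)
for t in (12,10,8,6,4,2,1,0): go(1.3+90*(1-np.cos(np.radians(t))),40.5,t)
cv2.imwrite('pics/s4.png',cv2.resize(manip.capture('scene')[180:320,290:460],None,fx=4.2,fy=4.2,interpolation=cv2.INTER_CUBIC))"
```

```text
cx,cy,e0,tilt,yaw 4.1 0.1 43.8 13.97 -58.72 roll 0.03 [ 0.1  0.3 -0.5] 0.012
(4, 40.5, 14) [0.6054 0.0294 0.0961] [-0.0005, 0.0033, 0.0158] [0.0002, -0.0001, 0.0001]
(np.float64(3.266715933957488), 40.5, 12) [0.6044 0.031  0.0933] [-0.0005, -0.0026, 0.0316] [-0.0109, -0.0001, 0.0001]
(np.float64(2.667302228901278), 40.5, 10) [0.6034 0.0325 0.0905] [-0.0005, -0.0079, 0.0476] [-0.0221, -0.0001, 0.0001]
(np.float64(2.1758738132586677), 40.5, 8) [0.6025 0.034  0.0876] [-0.0005, -0.0126, 0.0638] [-0.0332, -0.0001, 0.0001]
(np.float64(1.793029416855404), 40.5, 6) [0.6017 0.0353 0.0846] [-0.0005, -0.0167, 0.0801] [-0.0443, -0.0002, 0.0001]
(np.float64(1.5192354766158223), 40.5, 4) [0.601  0.0366 0.0816] [-0.0005, -0.0203, 0.0966] [-0.0554, -0.0002, 0.0001]
(np.float64(1.3548255682813815), 40.5, 2) [0.6002 0.0378 0.0785] [-0.0005, -0.0233, 0.1132] [-0.0665, -0.0002, 0.0001]
(np.float64(1.3137074359247858), 40.5, 1) [0.5999 0.0384 0.077 ] [-0.0006, -0.0246, 0.1215] [-0.0721, -0.0002, 0.0001]
(np.float64(1.3), 40.5, 0) [0.5996 0.0389 0.0754] [-0.0006, -0.0257, 0.1298] [-0.0776, -0.0002, 0.0001]
```

View pics/s4.png

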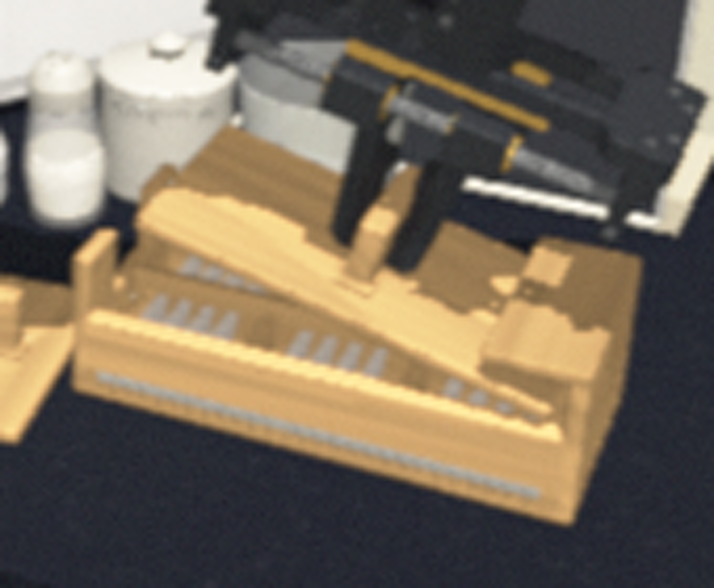

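The lip end is tucked under (548,410) and the tail (140,220) is inside the posts. Next I lower the tail, pivoting about the lip end.

Request:
arm_command(
  offset=[
    [0, 0.003, 0.008],
    [0, 0.003, 0.015],
    [0, 0, 0.024],
    [0, -0.0026, 0.032],
    [0, -0.0079, 0.0476],
    [0, -0.0126, 0.064],
    [0, -0.0167, 0.08],
    [0, -0.0167, 0.08],
  ],
  dr=[
    [0, 0, 0],
    [0, 0, 0],
    [-0.0055, 0, 0],
    [-0.011, 0, 0],
    [-0.022, 0, 0],
    [-0.033, 0, 0],
    [-0.0443, 0, 0],
    [-0.0443, 0, 0],
  ],
)

```text
clock: 9.6
ee_pos: [0.6011, 0.037, 0.0843]
tool_rot: [-0.05, 0.961, 0.27, -0.014]
wrist_force: [-0.7, -0.2, -1.6]
grip_width: 0.0117
```

```bash
python3 -c "
from h import *
where()
for t in (5,4,3,2,1,0): go(1.3,40.5,t)
go(1.3,40,0)"
```

```text
cx,cy,e0,tilt,yaw 0.1 0.3 40.2 6.01 -58.6 roll -0.0 [-0.7 -0.2 -1.6] 0.0117
(1.3, 40.5, 5) [0.6012 0.0363 0.0831] [-0.0017, 0.0037, 0.0058] [-0.0056, 0.0001, 0.0008]
(1.3, 40.5, 4) [0.6008 0.0368 0.0816] [-0.0017, 0.0015, 0.0137] [-0.0112, 0.0001, 0.0008]
(1.3, 40.5, 3) [0.6005 0.0373 0.0801] [-0.0017, -0.0007, 0.0216] [-0.0167, 0.0001, 0.0008]
(1.3, 40.5, 2) [0.6002 0.0378 0.0785] [-0.0017, -0.003, 0.0296] [-0.0223, 0.0001, 0.0008]
(1.3, 40.5, 1) [0.5999 0.0384 0.077 ] [-0.0016, -0.0052, 0.0376] [-0.0278, 0.0001, 0.0008]
(1.3, 40.5, 0) [0.5996 0.0389 0.0754] [-0.0016, -0.0074, 0.0457] [-0.0334, 0.0001, 0.0008]
(1.3, 40, 0) [0.5996 0.0389 0.0749] [-0.0016, -0.0071, 0.0482] [-0.0334, 0.0001, 0.0008]
```

Request:
arm_command(
  offset=[
    [-0.001, 0.0037, 0.006],
    [-0.0017, 0.0015, 0.0137],
    [-0.0017, -0.0007, 0.0216],
    [-0.0017, -0.003, 0.0296],
    [-0.0016, -0.0052, 0.0376],
    [-0.0016, -0.0074, 0.0457],
    [-0.0016, -0.0074, 0.0457],
    [-0.0016, -0.0074, 0.0457],
  ],
  dr=[
    [-0.0056, 0, 0.0008],
    [-0.0112, 0, 0.0008],
    [-0.0167, 0, 0.0008],
    [-0.0223, 0, 0.0008],
    [-0.0278, 0, 0.0008],
    [-0.0334, 0, 0.0008],
    [-0.0334, 0, 0.0008],
    [-0.0334, 0, 0.0008],
  ],
)

```text
clock: 10.6
ee_pos: [0.5997, 0.0388, 0.0755]
tool_rot: [0.0, 0.963, 0.269, -0.0]
wrist_force: [-0.5, 0.7, -1.4]
grip_width: 0.0117
```

```bash
python3 -c "
from h import *
where()
for z in (40,39.5,39,38):go(1.3,z,0)"
```

```text
cx,cy,e0,tilt,yaw 1.4 0.0 40.6 -0.01 -58.75 roll -0.01 [-0.5  0.7 -1.4] 0.0117
(1.3, 40, 0) [0.5996 0.0389 0.0749] [-0.0002, -0.0006, 0.0029] [0.0, 0.0, -0.0]
(1.3, 39.5, 0) [0.5996 0.0389 0.0744] [-0.0002, -0.0006, 0.0054] [0.0, 0.0, -0.0]
(1.3, 39, 0) [0.5996 0.0389 0.0739] [-0.0002, -0.0006, 0.0079] [0.0, 0.0, -0.0]
(1.3, 38, 0) [0.5996 0.0389 0.0729] [-0.0002, -0.0006, 0.0129] [0.0, 0.0, -0.0]
```

Request:
arm_command(
  offset=[
    [0, 0, 0.001],
    [0, 0, 0.002],
    [0, 0, 0.003],
    [0, 0, 0.004],
    [0, 0, 0.005],
    [0, 0, 0.005],
  ],
  dr=[
    [0, 0, 0],
    [0, 0, 0],
    [0, 0, 0],
    [0, 0, 0],
    [0, 0, 0],
    [0, 0, 0],
  ],
)

```text
clock: 11.35
ee_pos: [0.5997, 0.0387, 0.0749]
tool_rot: [0.0, 0.963, 0.269, 0.0]
wrist_force: [-2.7, -0.4, 5.5]
grip_width: 0.0119
```

Contact is 5.5 N up, at exactly the predicted seat height. I'll check squareness before letting go.

```bash
python3 -c "
from h import *
where()
a=manip.capture('wrist'); b=manip.capture('scene')[180:320,290:460]
b=cv2.resize(b,(340,280),interpolation=cv2.INTER_CUBIC)
o=np.zeros((420,800,3),np.uint8);o[:,:460]=a[:,50:510];o[:280,460:]=b
cv2.imwrite('pics/c5.png',o)"
```

```text
cx,cy,e0,tilt,yaw 1.5 -0.0 40.0 -0.0 -58.76 roll 0.0 [-2.7 -0.4  5.5] 0.0119
```

View pics/c5.png

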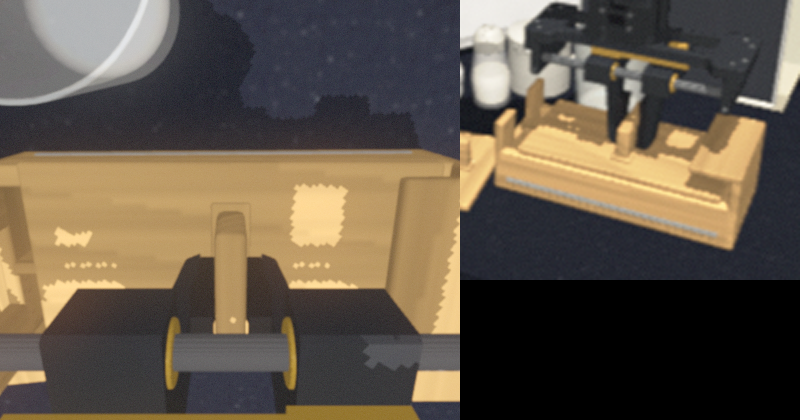

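Lid lies flat with edges parallel to the box (far edge level at row ~155), under the lip. Let go.

Request:
arm_command(
  offset=[
    [0, 0, 0],
    [0, 0, 0],
    [0, 0, 0],
    [0, 0, 0],
  ],
  dr=[
    [0, 0, 0],
    [0, 0, 0],
    [0, 0, 0],
    [0, 0, 0],
  ],
  gripper=38,
)

```text
clock: 11.95
ee_pos: [0.5997, 0.0387, 0.0748]
tool_rot: [0.0, 0.963, 0.269, 0.0]
wrist_force: [-0.1, 0.4, -0.6]
grip_width: 0.0336
```

Straight up slowly, then back toward the robot to view.

Request:
arm_command(
  offset=[
    [0, 0, -0.04],
    [0, 0, -0.1],
    [0, 0, -0.2],
    [0, 0, -0.35],
    [-0.1, 0, -0.55],
    [-0.3, 0, -0.75],
    [-0.5, 0, -0.8],
    [-0.5, 0, -0.8],
  ],
  dr=[
    [0, 0, 0],
    [0, 0, 0],
    [0, 0, 0],
    [0, 0, 0],
    [0, 0, 0],
    [0, 0, 0],
    [0, 0, 0],
    [0, 0, 0],
  ],
)

```text
clock: 12.95
ee_pos: [0.5128, -0.015, 0.2369]
tool_rot: [-0.001, 0.964, 0.267, 0.001]
wrist_force: [0.5, 0.4, 0.1]
grip_width: 0.0333
```

```bash
python3 -c "
from h import *
print(tool()[0])
c=cam('wrist');a=manip.capture('wrist');np.savez('w3.npz',K=c[0],R=c[1],t=c[2])
b=cv2.resize(manip.capture('scene')[180:320,290:460],(340,280),interpolation=cv2.INTER_CUBIC)
t=cv2.resize(manip.capture('top')[115:215,290:410],(340,283),interpolation=cv2.INTER_CUBIC)
o=np.zeros((566,800,3),np.uint8);o[:420,:460]=a[:,50:510];o[:280,460:]=b;o[280:563,460:]=t
cv2.imwrite('pics/c6.png',o)"
```

```text
[ 0.51278389 -0.01497098  0.23693906]
```

View pics/c6.png

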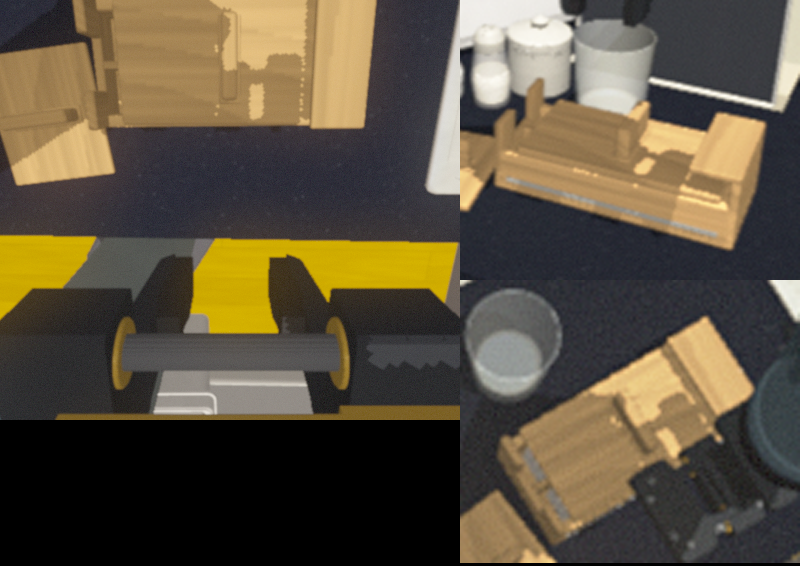

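The lid lies flat and flush with the box sides (near edge at row 126). Its tail end runs parallel to the posts and the other end is under the lip. The short lid has not moved.

```bash
python3 -c "
from h import *
s=manip.observe();print(s['clock'],s['wrist_force'].round(1));print(manip.job_done())"
```

```text
13.1 [ 0.3 -1.3 -0.1]
the job is handed in; nothing more can be done
None
```

The tea box is closed with the longer lid, and the job was handed in at 13.1 s. I gripped the lid by its bar, tucked one end under the lip at a 14° slope, and lowered the other end while still holding it. I let go once it was seated, with 5.5 N of contact.

- **Before release:** by the arm's measured pose and my fitted box pose, the lid was 1.5 mm off centre lengthways and 0.0 mm sideways. It was level, and at the 40 mm seat height.
- **After release:** pictures from the wrist, scene and top cameras show the lid flat, square and flush with the box sides. One end is under the lip and the other is inside the posts. The short lid has not moved, and the gripper is clear.
- **Disagreement:** the first top-camera estimates were about 3 mm (lid) and 4 mm (box) from the wrist-camera ones. I used the wrist-camera values; no check failed.

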